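# Screw the cap onto the dust-extraction port

## Robot

A 6-joint arm with a two-finger parallel gripper is mounted at the origin on the work surface. World frame = base frame: x ahead of the robot, y to its left, z up, the work surface at z = 0. Lengths are in m, angles in degrees, forces in N, time in s.
With the tool pointing down it reaches from about 0.3 to 0.75 m from the base axis. Payload 8.5 kg.
Tool frame: the origin (TCP) lies on the centre line of the jaws, within the pads' length; the fingertips stand 19 mm ahead of it and the grasp point (between the pads) is the TCP (env.tcp_to_tips is the z of the fingertips in the tool frame, in m); z points along the fingers, y is the line along which they close (so a half turn about z gives the same grasp; the last joint's range is limited). The gripper opens to 85 mm and grips with 20 to 120 N. Pads are 22 mm wide; open, the fingers measure 114 mm over their backs; the gripper's body (76 mm by 85 mm) begins 54 mm behind the grasp point. The pads swing forward as they close: fully open they stand 13 mm farther back than shut.
Start: joints at [59.169, 21.807, 74.336, -0, 83.858, -12.336], TCP at [0.174, 0.522, 0.25] pointing down, gripper open.
Joint ranges: [-178.18, 178.18], [-50.72, 133.34], [12.68, 142.11], [-81.47, 261.47], [9.98, 163.14], [-165.26, 165.26]. Speed limits (degrees/s): [136.94, 136.94, 180, 180, 180, 180].

## Interface

Orientations are given as a 3x3 rotation matrix whose columns are the frame's x, y, z axes.
In Python, from rig import env gives the robot as it stands.
- The arm moves only by the tool servo_tool, never from a script. Its argument "steps" is a list of rows, each an object of numbers: "tx", "ty", "tz": the shift along the world's x, y, z in cm; "yaw": the turn about the world's z in degrees; "claw": the finger opening in cm, from 0 to 8.54. In form: [{"tx": .., "ty": .., "tz": .., "yaw": .., "claw": ..}, ...]. A call has 1 to 20 rows; each row shifts and turns the commanded pose from where the row before left it; what a row does not reach is not made up. A row lasts 1/10 s, in which the tool goes at most 50 mm and 8.59 degrees, less where a joint would pass 70% of its speed; a pose out of reach is approached as far as the arm can. A call with a gripper value outside its range is refused whole. The fingers move at their own pace and stop on an object; "newtons" is the grip in N (left out, the last holds). Time passes only in rows, so rows that do not move let the fingers close. It gives the time, the measured TCP pose, the force, the opening and the grip force at its end, in the units of the state.
- env.observe(): the state, without advancing time (a new reading comes with each control period).
- env.get_image(name): name is "scene" or "top" or "wrist"; returns (picture, depth): 480x640x3 uint8, red, green, blue; 480x640 float32, m along the optical axis (not along the pixel's ray), 0 where there is no reading.
- env.camera_model(name): a dict with "fovy" (degrees; the focal length in pixels is half the picture's height over the tangent of half this angle, whatever the lens; pixels are square), "cx", "cy" (the principal point, pixels), "T" (4x4, takes a point from camera to world coordinates). Camera axes: x right, y down, z forward; pixel columns grow to the right and rows downward; lengths in m; the calibration is good to about 2 mm. A picture is of the moment at which its call begins: read the wrist's pose just before it. camera_model takes no time and is no camera call; for the wrist camera it gives the pose at the moment of the call.
- env.close_job(): hands the job in; it is judged then, once.
The state is a dict: "time_s": time; "q": joint angles; "qvel": joint speeds; "joint_efforts": joint torques, N m; "position": TCP position; "tool_rot": TCP orientation; "ft_force": force on the tool from outside, world axes, zero at the start; "wrist_torque": the same for the moment, N m; "grip_width": finger opening in m; "gripper_force": force on a finger pad.
Only numpy, scipy, OpenCV 4.12 (cv2) and the standard library are available. Lean on these libraries where they do the work, as an engineer would, in place of code of your own. Each camera call takes 0.05 s, during which the arm holds its last target. There are 200 camera calls.

## Task

Close the open threaded port of the dust-extraction box with its screw cap, the round one with a bar grip on top. Set the cap upright on the neck, turn it gently backward (counterclockwise from above) until it drops a step into the thread, then turn it forward (clockwise) until it is fully home against its stop, and let go. Never force the cap against the port, and leave the other things on the bench where they are.

Things in the scene. Friction and masses are not known exactly. Their poses are not given: they have to be found in the camera images.
- cap: The screw cap: grey plastic, 65 mm diameter, ribbed skirt, 35 mm high to its flat top, open below, about 0.12 kg; on top a bar grip 56 mm long (own x axis), 14 mm wide (y), 28 mm high: 63 mm in all. Stands upright on the bench. Origin: centre of its lower rim, z up.
- cap_lugs (a point): Point on the cap's axis 10 mm above its lower rim, axes as the cap's. At this height four rounded lugs, 4 mm thick, point inward from the skirt on the cap's x and y axes, to 23.5 mm from the axis.
- splitter: The dust-extraction box, fixed to the bench: grey painted steel, 150 (x) x 270 (y) x 60 mm (z), origin under its centre. On top, at its own y = +80 mm, a plain black hose stub with a steel band, 60 mm diameter, 55 mm high (leave it alone); at its own y = -65 mm the open threaded neck.
- neck_base (a point): Point on the upright neck's axis level with the box's top; axes as the box's. Cap's lower rim above this point: 15.5 mm when its lugs ride on the threads (up to 19 if they stand on the thin stops), 6.5 to 8 mm once dropped into the thread starts, about 4.5 mm fully home. A 68 mm springy rubber gasket ring lies round the neck's foot, top at 7 mm; it pushes back with up to about 6 N.
- neck_top (a point): Centre of the neck's top, 31.5 mm above neck_base. Aluminium, 44 mm core with tapered top, 54 mm over the threads. Four equal thread starts 90 degrees apart; their angle differs from job to job and is not in this pose. Riding on the threads, the cap is blocked forward by a stop; backward (counterclockwise from above), within 75 degrees, it drops by its own weight. By luck it may drop as set down.
- thread_end (a point): Point on the neck's axis 4.5 mm above neck_base: where the rim's centre is when home. Once dropped, the cap meets a hard stop a few degrees further backward. Forward (clockwise) the thread takes it down over about 60 to 80 degrees to a hard stop, where it stays by friction. Turning takes up to about 0.15 N m; 0.3 N m at a stop is enough. Held loosely by its bar, the cap drops and follows the thread down by itself.
- lid: plain flat push-on lid, grey plastic, 72 mm diameter, 19 mm high, no bar on top; not the screw cap; origin under its centre. Bystander, leave alone.
- sander: round blue and black palm sander standing on its 125 mm pad, 142 mm high, spout to its own +x reaching 105 mm from its axis; origin under its centre. Bystander, leave alone.
- tiles0: stack of three wooden tiles, 100 x 100 x 54 mm; origin under its centre. Bystander, leave alone.
- tiles1: single wooden tile, 100 x 100 x 18 mm; origin under its centre. Bystander, leave alone.
- driver: screwdriver lying along its own x axis; origin under its middle. Bystander, leave alone.
- sandblock: cork sanding block 110 x 60 x 35 mm; origin under its centre. Bystander, leave alone.
- glue: white glue bottle, 60 mm diameter, 160 mm high; origin under its centre. Bystander, leave alone.

How it is judged (in metres and radians):
On the way:
1. the cap has dropped into the thread starts: upright, centred on the neck, its rim 5.8 to 10 mm above the box, not yet screwed home (z of cap in the frame of neck_base between 0.0058 and 0.01 m and horizontal distance between cap and neck_base below 0.004 m and angle between cap's own z axis and vertical below 0.06 rad), for 0.1 s.
At the end, for the whole second after the job is handed in: The cap is screwed home on the neck and stays there let go: its lower rim 2 to 5.5 mm above the box's top (about 4.5 mm when fully home), within 4 mm of the neck's axis, upright within 0.06 rad, at rest (z of cap in the frame of neck_base between 0.002 and 0.0055 m and horizontal distance between cap and neck_base below 0.004 m and angle between cap's own z axis and vertical below 0.06 rad and linear speed of cap below 0.01 m/s); the robot touches nothing.
It fails at once if the cap is forced against the port or box with more than 60 N, all its contacts summed (contact force between cap and splitter above 60 N).
It fails at once if a bystander is moved more than 20 mm (distance of any of lid, sander, tiles0, tiles1, driver, sandblock, glue from where it was at the start of the episode above 0.02 m).
It also fails if it takes over 64 s, if anything falls off the work surface, if the arm or the gripper's body presses on something with over 40 N, if the wrist force passes 120 N, or if a joint passes its speed limit or range.

## Working session

There is one attempt and no reset: what is moved stays moved. The work goes in short steps, Python scripts to look and compute and a tool call to move; the robot and the scene stay as the last step left them, time stands still between calls to the robot, and variables do not carry over. Pictures are saved under pics/ and viewed, at most 10 in all, crops included, and the job is handed in when it is done.

Besides the shell and the picture viewer there is one more tool, called after "Request:" as name(argument=value, ...), one argument or row to a line, values as JSON. servo_tool: Moves the arm, as the interface text tells. Its arguments: {"type":"object","properties":{"steps":{"type":"array"},"newtons":{"type":"number"}},"required":["steps"]}

```bash
mkdir -p pics; ls; cat > h.py <<'E'
import numpy as np, cv2
from rig import env
def cloud(name):
    m=env.camera_model(name); im,d=env.get_image(name)
    f=240/np.tan(np.radians(m["fovy"])/2)
    v,u=np.mgrid[0:480,0:640]
    P=np.stack([(u-m["cx"])/f*d,(v-m["cy"])/f*d,d],-1)@m["T"][:3,:3].T+m["T"][:3,3]
    P[d==0]=np.nan
    return im,d,P,m
E
python3 - <<'E'
from h import *
for n in ("top","scene"):
    im,d,P,m=cloud(n); np.savez(n+".npz",im=im,P=P,d=d)
    cv2.imwrite(f"pics/{n}0.png",im[...,::-1]); print(n,m["fovy"],m["cx"],m["cy"],m["T"].round(3).tolist())
E
```

```text
pics
top 48.02880739408596 320.81709659678774 239.8084888545528 [[0.015, -0.988, 0.155, 0.37], [-1.0, -0.014, 0.002, -0.048], [-0.0, -0.155, -0.988, 1.133], [0.0, 0.0, 0.0, 1.0]]
scene 50.6534899310442 313.01212526047715 238.8979778819926 [[-0.422, 0.684, -0.595, 1.211], [0.907, 0.317, -0.278, 0.252], [-0.002, -0.657, -0.754, 0.973], [0.0, 0.0, 0.0, 1.0]]
```

View pics/top0.png

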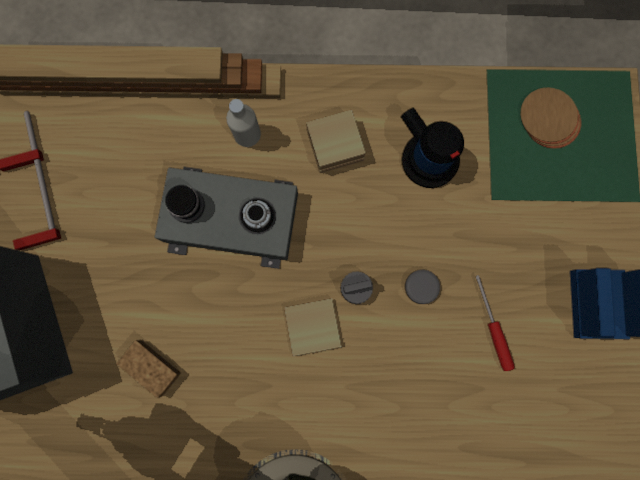

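The top view shows the cap with its bar at (357,288), the plain lid at (423,287), the neck at (257,214) and the stub at (183,203).

```bash
python3 - <<'E'
from h import *
for n in ("top","scene"):
    P=np.load(n+".npz")["P"]; z=P[...,2]
    if n=="top":
        g=P[275:300,340:375]; c0=np.nanmedian(g[(g[...,2]>.02)],0); n0=np.nanmedian(P[200:230,242:272].reshape(-1,3),0); s0=P[203,183]
        print(c0,n0,s0)
    def near(c,r,a,b): return P[(np.hypot(P[...,0]-c[0],P[...,1]-c[1])<r)&(z>a)&(z<b)]
    bar=near(c0,.05,.055,.07); top=near(c0,.05,.03,.04)
    for nm,q in (("bar",bar),("captop",top),("neck",near(n0,.045,.083,.1)),("boxtop",near(n0,.25,.055,.065))):
        xy=q[:,:2].astype(np.float32)
        if len(xy)>5: print(n,nm,len(q),q.mean(0).round(4),cv2.minAreaRect(xy),cv2.minEnclosingCircle(xy), np.median(q[:,2]).round(4))
o=env.observe(); print(o["time_s"],o["tool_rot"].round(3).tolist() if hasattr(o["tool_rot"],"round") else o["tool_rot"])
E
```

```text
[ 0.44445044 -0.11787074  0.03580998] [0.58319952 0.08318238 0.08359676] [0.59810315 0.22256544 0.11386175]
top bar 203 [ 0.4466 -0.1181  0.0623] ((0.4469641447067261, -0.11826612055301666), (0.014301646500825882, 0.05538538098335266), 14.065211296081543) ((0.4473610520362854, -0.11822860687971115), 0.028114676475524902) 0.0623
top captop 570 [ 0.4462 -0.1179  0.0347] ((0.4473957121372223, -0.11890123039484024), (0.06336364895105362, 0.06333627551794052), 1.0525877475738525) ((0.4470340609550476, -0.11802888661623001), 0.032732151448726654) 0.0347
top neck 462 [0.5858 0.0848 0.0897] ((0.5856406092643738, 0.08524427562952042), (0.050965771079063416, 0.050087422132492065), 1.5298035144805908) ((0.5861790776252747, 0.08562078326940536), 0.027323685586452484) 0.0902
top boxtop 7956 [0.5964 0.1313 0.0596] ((0.6483216881752014, 0.04956650733947754), (0.45141085982322693, 0.33729317784309387), 74.74820709228516) ((0.5878759622573853, 0.06269766390323639), 0.2353477030992508) 0.0596
scene bar 142 [ 0.4477 -0.1167  0.0629] ((0.44681215286254883, -0.11738258600234985), (0.018927879631519318, 0.05596181005239487), 14.200084686279297) ((0.44636476039886475, -0.11768195778131485), 0.02835688181221485) 0.0636
scene captop 222 [ 0.4597 -0.113   0.0361] ((0.4489921033382416, -0.11540102958679199), (0.05687989667057991, 0.06448737531900406), 55.18584060668945) ((0.4478745460510254, -0.11695710569620132), 0.032899513840675354) 0.0363
scene neck 392 [0.5894 0.087  0.0902] ((0.5855658650398254, 0.08574439585208893), (0.053007472306489944, 0.054820287972688675), 70.07072448730469) ((0.5849855542182922, 0.08571000397205353), 0.02905028685927391) 0.091
scene boxtop 6339 [0.6175 0.1282 0.0607] ((0.6476354598999023, 0.05001397430896759), (0.4505554139614105, 0.33678892254829407), 74.58685302734375) ((0.5879892706871033, 0.0625465139746666), 0.23480334877967834) 0.061
0.1 [[-0.948, 0.317, -0.001], [0.317, 0.948, -0.001], [0.0, -0.001, -1.0]]
```

Request:
servo_tool(
  steps=[
    {"tx": 1.5, "ty": -3.5, "tz": -0.3, "yaw": -3, "claw": 4},
    {"tx": 1.5, "ty": -3.5, "tz": -0.3, "yaw": -3, "claw": 4},
    {"tx": 1.5, "ty": -3.5, "tz": -0.3, "yaw": -3, "claw": 4},
    {"tx": 1.5, "ty": -3.5, "tz": -0.3, "yaw": -3, "claw": 4},
    {"tx": 1.5, "ty": -3.5, "tz": -0.3, "yaw": -3, "claw": 4},
    {"tx": 1.5, "ty": -3.5, "tz": -0.3, "yaw": -3, "claw": 4},
    {"tx": 1.5, "ty": -3.5, "tz": -0.3, "yaw": -3, "claw": 4},
    {"tx": 1.5, "ty": -3.5, "tz": -0.3, "yaw": -3, "claw": 4},
    {"tx": 1.5, "ty": -3.5, "tz": -0.3, "yaw": -3, "claw": 4},
    {"tx": 1.5, "ty": -3.5, "tz": -0.3, "yaw": -3, "claw": 4},
    {"tx": 1.5, "ty": -3.5, "tz": -0.3, "yaw": -3, "claw": 4},
    {"tx": 1.5, "ty": -3.5, "tz": -0.3, "yaw": -3, "claw": 4},
    {"tx": 1.5, "ty": -3.5, "tz": -0.3, "yaw": -3, "claw": 4},
    {"tx": 1.5, "ty": -3.5, "tz": -0.3, "yaw": -3, "claw": 4},
    {"tx": 1.5, "ty": -3.5, "tz": -0.3, "yaw": -3, "claw": 4},
    {"tx": 1.5, "ty": -3.5, "tz": -0.3, "yaw": -3, "claw": 4},
    {"tx": 1.5, "ty": -3.5, "tz": -0.3, "yaw": -3, "claw": 4},
    {"tx": 1.5, "ty": -3.5, "tz": -0.3, "yaw": -3, "claw": 4},
    {"claw": 4},
    {"claw": 4},
  ],
)

```text
invalid input at $.steps[18]: expected keys tx, ty, tz, yaw, claw
```

Request:
servo_tool(
  steps=[
    {"tx": 1.5, "ty": -3.5, "tz": -0.3, "yaw": -3, "claw": 4},
    {"tx": 1.5, "ty": -3.5, "tz": -0.3, "yaw": -3, "claw": 4},
    {"tx": 1.5, "ty": -3.5, "tz": -0.3, "yaw": -3, "claw": 4},
    {"tx": 1.5, "ty": -3.5, "tz": -0.3, "yaw": -3, "claw": 4},
    {"tx": 1.5, "ty": -3.5, "tz": -0.3, "yaw": -3, "claw": 4},
    {"tx": 1.5, "ty": -3.5, "tz": -0.3, "yaw": -3, "claw": 4},
    {"tx": 1.5, "ty": -3.5, "tz": -0.3, "yaw": -3, "claw": 4},
    {"tx": 1.5, "ty": -3.5, "tz": -0.3, "yaw": -3, "claw": 4},
    {"tx": 1.5, "ty": -3.5, "tz": -0.3, "yaw": -3, "claw": 4},
    {"tx": 1.5, "ty": -3.5, "tz": -0.3, "yaw": -3, "claw": 4},
    {"tx": 1.5, "ty": -3.5, "tz": -0.3, "yaw": -3, "claw": 4},
    {"tx": 1.5, "ty": -3.5, "tz": -0.3, "yaw": -3, "claw": 4},
    {"tx": 1.5, "ty": -3.5, "tz": -0.3, "yaw": -3, "claw": 4},
    {"tx": 1.5, "ty": -3.5, "tz": -0.3, "yaw": -3, "claw": 4},
    {"tx": 1.5, "ty": -3.5, "tz": -0.3, "yaw": -3, "claw": 4},
    {"tx": 1.5, "ty": -3.5, "tz": -0.3, "yaw": -3, "claw": 4},
    {"tx": 1.5, "ty": -3.5, "tz": -0.3, "yaw": -3, "claw": 4},
    {"tx": 1.5, "ty": -3.5, "tz": -0.3, "yaw": -3, "claw": 4},
    {"tx": 0, "ty": 0, "tz": 0, "yaw": 0, "claw": 4},
    {"tx": 0, "ty": 0, "tz": 0, "yaw": 0, "claw": 4},
  ],
)

```text
time_s: 2.1
position: [0.4442, -0.1086, 0.1958]
tool_rot: [[-0.3, 0.954, -0.001], [0.954, 0.3, 0.001], [0.001, -0.001, -1.0]]
ft_force: [0.9, -0.3, -0.0]
grip_width: 0.0401
gripper_force: 0.0
```

Request:
servo_tool(
  steps=[
    {"tx": 0.1, "ty": -0.5, "tz": -1, "yaw": -2, "claw": 4},
    {"tx": 0.2, "ty": -0.4, "tz": -1, "yaw": -1.5, "claw": 4},
    {"tx": 0, "ty": 0, "tz": 0, "yaw": 0, "claw": 4},
    {"tx": 0, "ty": 0, "tz": 0, "yaw": 0, "claw": 4},
  ],
)

```text
time_s: 2.5
position: [0.4473, -0.117, 0.176]
tool_rot: [[-0.243, 0.97, -0.001], [0.97, 0.243, 0.0], [0.001, -0.001, -1.0]]
ft_force: [0.5, 0.5, -1.2]
grip_width: 0.0402
gripper_force: 0.0
```

```bash
python3 - <<'E'
from h import *
im,d,P,m=cloud("wrist"); z=P[...,2]; cv2.imwrite("pics/w0.png",im[...,::-1])
o=env.observe(); print(o["position"],np.degrees(np.arctan2(o["tool_rot"][1][1],o["tool_rot"][0][1])))
r=np.hypot(P[...,0]-.447,P[...,1]+.118)
for a,b in ((.055,.068),(.028,.042)):
    q=P[(r<.045)&(z>a)&(z<b)]; 
    if len(q)>9: print(len(q),cv2.minAreaRect(q[:,:2].astype(np.float32)),np.median(q[:,2]))
E
```

```text
[ 0.44743585 -0.11710703  0.17632361] 14.043231327642351
1824 ((0.4467163681983948, -0.11859405040740967), (0.01360460463911295, 0.05621403083205223), 13.487661361694336) 0.0625193594935442
4649 ((0.4465380609035492, -0.11819001287221909), (0.0645236074924469, 0.06340337544679642), 13.36517333984375) 0.03467612315031826
```

View pics/w0.png

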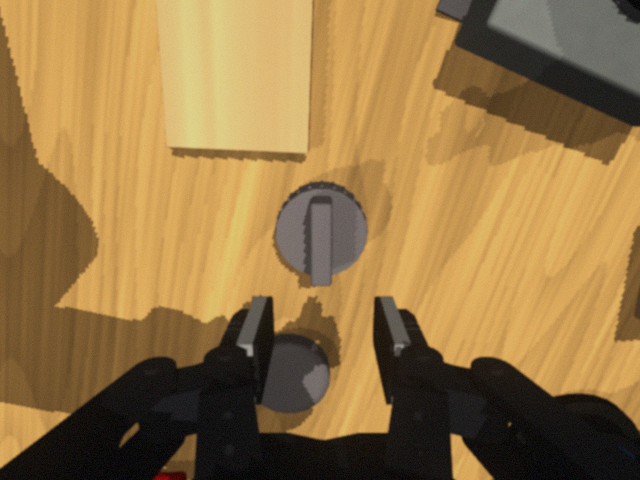

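The wrist view shows the cap at (321,230), with its bar centred between the fingers and parallel to them. I'll go down and grip.

Request:
servo_tool(
  steps=[
    {"tx": -0.07, "ty": -0.12, "tz": -2, "yaw": -0.5, "claw": 4},
    {"tx": 0, "ty": 0, "tz": -2, "yaw": 0, "claw": 4},
    {"tx": 0, "ty": 0, "tz": -2, "yaw": 0, "claw": 4},
    {"tx": 0, "ty": 0, "tz": -2, "yaw": 0, "claw": 4},
    {"tx": 0, "ty": 0, "tz": -2, "yaw": 0, "claw": 4},
    {"tx": 0, "ty": 0, "tz": -1, "yaw": 0, "claw": 4},
    {"tx": 0, "ty": 0, "tz": -0.8, "yaw": 0, "claw": 4},
    {"tx": 0, "ty": 0, "tz": 0, "yaw": 0, "claw": 2.2},
    {"tx": 0, "ty": 0, "tz": 0, "yaw": 0, "claw": 2},
    {"tx": 0, "ty": 0, "tz": 0, "yaw": 0, "claw": 1.0},
    {"tx": 0, "ty": 0, "tz": 0, "yaw": 0, "claw": 1.0},
    {"tx": 0, "ty": 0, "tz": 0, "yaw": 0, "claw": 1.0},
    {"tx": 0, "ty": 0, "tz": 0, "yaw": 0, "claw": 1.0},
  ],
  newtons=50,
)

```text
time_s: 3.85
position: [0.4471, -0.1188, 0.059]
tool_rot: [[-0.234, 0.972, 0.001], [0.972, 0.234, -0.001], [-0.001, 0.001, -1.0]]
ft_force: [-0.1, 0.8, 6.5]
grip_width: 0.0128
gripper_force: 51.4
```

Request:
servo_tool(
  steps=[
    {"tx": 0, "ty": 0, "tz": 0.5, "yaw": 0, "claw": 1.0},
    {"tx": 0, "ty": 0, "tz": 1, "yaw": 0, "claw": 1.0},
    {"tx": 0, "ty": 0, "tz": 2, "yaw": 0, "claw": 1.0},
    {"tx": 0, "ty": 0, "tz": 2.5, "yaw": 0, "claw": 1.0},
    {"tx": 0, "ty": 0, "tz": 2.5, "yaw": 0, "claw": 1.0},
    {"tx": 0, "ty": 0, "tz": 2.5, "yaw": 0, "claw": 1.0},
    {"tx": 1, "ty": 1, "tz": 2, "yaw": 0, "claw": 1.0},
    {"tx": 2, "ty": 1.5, "tz": 0, "yaw": 0, "claw": 1.0},
    {"tx": 2, "ty": 1.5, "tz": 0, "yaw": 0, "claw": 1.0},
    {"tx": 2, "ty": 1.5, "tz": 0, "yaw": 0, "claw": 1.0},
    {"tx": 2, "ty": 1.5, "tz": 0, "yaw": 0, "claw": 1.0},
    {"tx": 2, "ty": 1.5, "tz": 0, "yaw": 0, "claw": 1.0},
    {"tx": 2, "ty": 1.5, "tz": 0, "yaw": 0, "claw": 1.0},
    {"tx": 0.8, "ty": 0.5, "tz": 0, "yaw": 0, "claw": 1.0},
    {"tx": 0, "ty": 0, "tz": 0, "yaw": 0, "claw": 1.0},
    {"tx": 0, "ty": 0, "tz": 0, "yaw": 0, "claw": 1.0},
    {"tx": 0, "ty": 0, "tz": 0, "yaw": 0, "claw": 1.0},
  ],
)

```text
time_s: 5.55
position: [0.5841, -0.0143, 0.1886]
tool_rot: [[-0.233, 0.973, -0.0], [0.973, 0.233, -0.0], [-0.0, -0.0, -1.0]]
ft_force: [-0.3, 0.6, -1.0]
grip_width: 0.0136
gripper_force: 50.5
```

```bash
python3 - <<'E'
from h import *
o=env.observe(); print(o["position"],np.degrees(np.arctan2(o["tool_rot"][1][1],o["tool_rot"][0][1])),o["ft_force"],o["grip_width"])
im,d,P,m=cloud("wrist"); z=P[...,2]; cv2.imwrite("pics/w1.png",im[...,::-1])
r=np.hypot(P[...,0]-.5855,P[...,1]-.0855)
for a,b in ((.0895,.094),(.084,.0895),(.064,.070)):
    q=P[(r<.042)&(z>a)&(z<b)]
    if len(q)>9:
        x=q[:,:2].astype(np.float32); print(a,len(q),cv2.minAreaRect(x),cv2.minEnclosingCircle(x),np.median(q[:,2]))
# cap held
r=np.hypot(P[...,0]-o["position"][0],P[...,1]-o["position"][1])
q=P[(r<.05)&(z>.1)]; print(len(q),np.nanpercentile(q[:,2],[1,50,99]) if len(q) else 0)
E
```

```text
[ 0.58405186 -0.01426619  0.18855516] 13.457397336292017 [-0.34265195  0.56145548 -1.02430241] 0.013585180903473845
0.0895 4729 ((0.5866374969482422, 0.08488581329584122), (0.0408097580075264, 0.04009003937244415), 73.21194458007812) ((0.5866012573242188, 0.08508457988500595), 0.020938847213983536) 0.09158317522177645
0.084 1383 ((0.5866926312446594, 0.08513322472572327), (0.052584536373615265, 0.05169272795319557), 2.6505465507507324) ((0.5868985652923584, 0.08518989384174347), 0.02713792398571968) 0.08760102160747801
0.064 3105 ((0.5869050621986389, 0.08533550798892975), (0.06759706139564514, 0.06763765960931778), 88.86357879638672) ((0.5868451595306396, 0.08543219417333603), 0.03419399634003639) 0.0665187304191645
66618 [0.14307771 0.22782035 0.25904568]
```

View pics/w1.png

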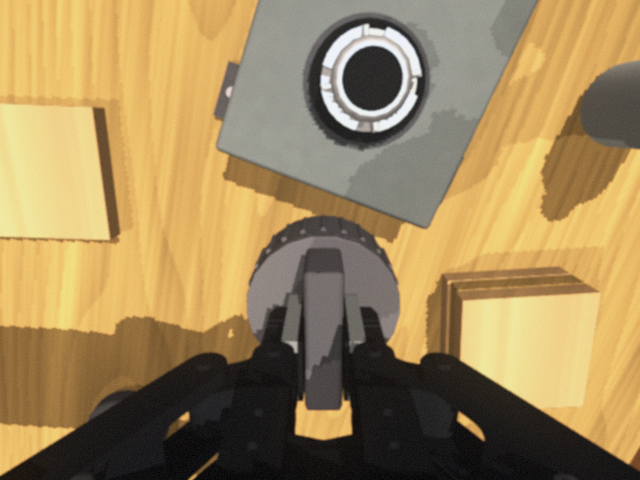

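The wrist view shows the neck at about (372,80) px, which is (0.5867, 0.0852) at z 0.0916, and the cap held upright. I'll move over the neck.

Request:
servo_tool(
  steps=[
    {"tx": 0.28, "ty": 1, "tz": 0, "yaw": 0, "claw": 1.0},
    {"tx": 0, "ty": 2, "tz": 0, "yaw": 0, "claw": 1.0},
    {"tx": 0, "ty": 2, "tz": 0, "yaw": 0, "claw": 1.0},
    {"tx": 0, "ty": 2, "tz": 0, "yaw": 0, "claw": 1.0},
    {"tx": 0, "ty": 2, "tz": 0, "yaw": 0, "claw": 1.0},
    {"tx": 0, "ty": 0.93, "tz": 0, "yaw": 0, "claw": 1.0},
    {"tx": 0, "ty": 0, "tz": -1, "yaw": 0, "claw": 1.0},
    {"tx": 0, "ty": 0, "tz": -1, "yaw": 0, "claw": 1.0},
    {"tx": 0, "ty": 0, "tz": -1, "yaw": 0, "claw": 1.0},
    {"tx": 0, "ty": 0, "tz": 0, "yaw": 0, "claw": 1.0},
    {"tx": 0, "ty": 0, "tz": 0, "yaw": 0, "claw": 1.0},
  ],
)

```text
time_s: 6.7
position: [0.5876, 0.0851, 0.158]
tool_rot: [[-0.233, 0.973, -0.001], [0.973, 0.233, -0.0], [0.0, -0.001, -1.0]]
ft_force: [0.0, -0.9, -1.6]
grip_width: 0.0129
gripper_force: 50.5
```

Request:
servo_tool(
  steps=[
    {"tx": -0.07, "ty": 0, "tz": -0.4, "yaw": 0, "claw": 1.0},
    {"tx": 0, "ty": 0, "tz": -0.4, "yaw": 0, "claw": 1.0},
    {"tx": 0, "ty": 0, "tz": -0.4, "yaw": 0, "claw": 1.0},
    {"tx": 0, "ty": 0, "tz": -0.3, "yaw": 0, "claw": 1.0},
    {"tx": 0, "ty": 0, "tz": -0.2, "yaw": 0, "claw": 1.0},
    {"tx": 0, "ty": 0, "tz": 0, "yaw": 0, "claw": 1.0},
    {"tx": 0, "ty": 0, "tz": 0, "yaw": 0, "claw": 1.0},
  ],
)

```text
time_s: 7.4
position: [0.5869, 0.0857, 0.1414]
tool_rot: [[-0.234, 0.972, 0.0], [0.972, 0.234, 0.0], [-0.0, 0.0, -1.0]]
ft_force: [1.2, 0.1, -0.0]
grip_width: 0.013
gripper_force: 50.5
```

Request:
servo_tool(
  steps=[
    {"tx": 0, "ty": -0.03, "tz": -0.1, "yaw": 0, "claw": 1.0},
    {"tx": 0, "ty": -0.02, "tz": -0.1, "yaw": 0, "claw": 1.0},
    {"tx": 0, "ty": 0, "tz": -0.1, "yaw": 0, "claw": 1.0},
    {"tx": 0, "ty": 0, "tz": 0, "yaw": 0, "claw": 1.0},
    {"tx": 0, "ty": 0, "tz": 0, "yaw": 0, "claw": 1.0},
  ],
  newtons=20,
)

```text
time_s: 7.9
position: [0.5869, 0.0852, 0.1383]
tool_rot: [[-0.234, 0.972, -0.0], [0.972, 0.234, -0.0], [0.0, -0.0, -1.0]]
ft_force: [-0.4, 0.5, -0.8]
grip_width: 0.013
gripper_force: 50.5
```

Request:
servo_tool(
  steps=[
    {"tx": 0, "ty": 0, "tz": 0, "yaw": 0, "claw": 1.7},
    {"tx": 0, "ty": 0, "tz": 0, "yaw": 0, "claw": 1.7},
    {"tx": 0, "ty": 0, "tz": 0, "yaw": 0, "claw": 1.7},
    {"tx": 0, "ty": 0, "tz": 0, "yaw": 0, "claw": 1.7},
  ],
  newtons=20,
)

```text
time_s: 8.3
position: [0.5869, 0.0852, 0.1384]
tool_rot: [[-0.234, 0.972, 0.0], [0.972, 0.234, -0.0], [-0.0, 0.0, -1.0]]
ft_force: [0.1, -0.7, -0.1]
grip_width: 0.017
gripper_force: 0.0
```

```bash
cat > cap.py <<'E'
from h import *
import sys
def circ(x):
    A=np.c_[2*x,np.ones(len(x))]; s=np.linalg.lstsq(A,(x**2).sum(1),rcond=None)[0]
    return s[:2],np.sqrt(s[2]+s[:2]@s[:2])
for n in ("top","wrist"):
    im,d,P,m=cloud(n); z=P[...,2]; r=np.hypot(P[...,0]-.5868,P[...,1]-.0852)
    q=P[(r<.031)&(r>.017)&(z>.094)&(z<.125)]   # cap's flat top
    md=np.median(q[:,2]); k=np.abs(q[:,2]-md)<.004; q=q[k]
    A=np.c_[q[:,:2]-[.5868,.0852],np.ones(len(q))]; s=np.linalg.lstsq(A,q[:,2],rcond=None)[0]
    print(n,len(q),"rim above box",(np.median(q[:,2])-.035-.06).round(4),"tilt",s[:2].round(3),"centre",cv2.minEnclosingCircle(P[(r<.042)&(np.abs(z-md)<.004)][:,:2].astype(np.float32)))
    q=P[(r<.032)&(np.abs(z-md-.028)<.004)]
    if len(q)>9: print("  bar",cv2.minAreaRect(q[:,:2].astype(np.float32)))
    if len(sys.argv)>1: cv2.imwrite(f"pics/{n}{sys.argv[1]}.png",im[...,::-1])
E
python3 cap.py a
```

```text
top 0 rim above box nan tilt [0. 0.] centre ((0.0, 0.0), 0.0)
wrist 5282 rim above box 0.0061 tilt [0.    0.002] centre ((0.5862706303596497, 0.08478586375713348), 0.03266143053770065)
  bar ((0.5837620496749878, 0.0854567363858223), (0.05549023672938347, 0.03957177698612213), 76.46696472167969)
  return _methods._mean(a, axis=axis, dtype=dtype,
  ret = ret.dtype.type(ret / rcount)
```

View pics/wrista.png

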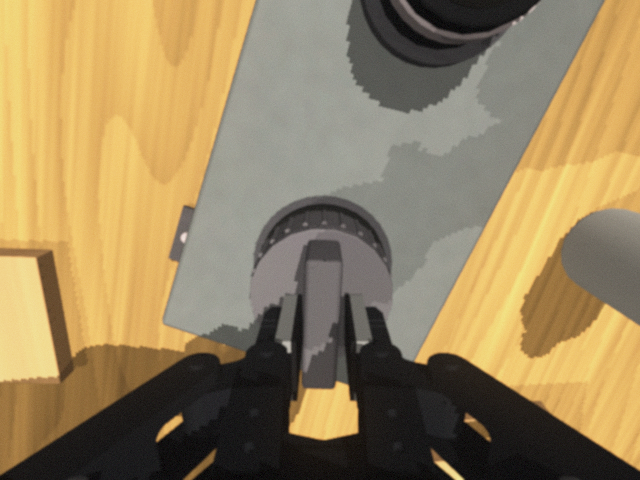

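The cap dropped as it was set down: its rim reads about 6 mm above the box and it is upright. I'll lower the fingers on the bar, then do a small gentle backward turn to confirm.

Request:
servo_tool(
  steps=[
    {"tx": 0, "ty": 0, "tz": -0.4, "yaw": 0, "claw": 1.7},
    {"tx": 0, "ty": 0, "tz": -0.4, "yaw": 0, "claw": 1.6},
    {"tx": 0, "ty": 0, "tz": 0, "yaw": 3, "claw": 1.6},
    {"tx": 0, "ty": 0, "tz": 0, "yaw": 3, "claw": 1.6},
    {"tx": 0, "ty": 0, "tz": 0, "yaw": 2, "claw": 1.6},
    {"tx": 0, "ty": 0, "tz": 0, "yaw": 0, "claw": 1.6},
  ],
)

```text
time_s: 9.0
position: [0.5865, 0.0854, 0.1297]
tool_rot: [[-0.366, 0.93, -0.001], [0.93, 0.366, 0.001], [0.001, -0.001, -1.0]]
ft_force: [0.0, 1.5, -2.2]
grip_width: 0.0161
gripper_force: 9.6
```

```bash
python3 cap.py 2>/dev/null; python3 -c "
from h import *
o=env.observe();print(o['time_s'],o['wrist_torque'],o['ft_force'],np.degrees(np.arctan2(o['tool_rot'][1][1],o['tool_rot'][0][1])))"
```

```text
top 0 rim above box nan tilt [0. 0.] centre ((0.0, 0.0), 0.0)
wrist 5406 rim above box 0.0065 tilt [-0.007  0.011] centre ((0.586532473564148, 0.08519039303064346), 0.03241993859410286)
  bar ((0.5832826495170593, 0.08537569642066956), (0.055989909917116165, 0.03831547871232033), 83.45879364013672)
9.1 [ 0.30610588  0.0615576  -0.29271867] [-0.05978122  2.69435203 -2.39190574] 21.437774302172613
```

It is in the thread at the backward stop (torque −0.29 N m, rim 6.5 mm). Now I'll turn it forward.

Request:
servo_tool(
  steps=[
    {"tx": 0.02, "ty": -0.01, "tz": 0, "yaw": -5, "claw": 1.6},
    {"tx": 0, "ty": 0, "tz": 0, "yaw": -5, "claw": 1.6},
    {"tx": 0, "ty": 0, "tz": 0, "yaw": -5, "claw": 1.6},
    {"tx": 0, "ty": 0, "tz": 0, "yaw": -5, "claw": 1.6},
    {"tx": 0, "ty": 0, "tz": 0, "yaw": -5, "claw": 1.6},
    {"tx": 0, "ty": 0, "tz": 0, "yaw": -5, "claw": 1.6},
    {"tx": 0, "ty": 0, "tz": 0, "yaw": -5, "claw": 1.6},
    {"tx": 0, "ty": 0, "tz": 0, "yaw": -5, "claw": 1.6},
    {"tx": 0, "ty": 0, "tz": 0, "yaw": -5, "claw": 1.6},
    {"tx": 0, "ty": 0, "tz": 0, "yaw": -5, "claw": 1.6},
    {"tx": 0, "ty": 0, "tz": 0, "yaw": -5, "claw": 1.6},
    {"tx": 0, "ty": 0, "tz": 0, "yaw": 0, "claw": 1.6},
  ],
)

```text
time_s: 10.3
position: [0.5872, 0.0849, 0.1303]
tool_rot: [[0.553, 0.833, 0.0], [0.833, -0.553, -0.0], [-0.0, 0.0, -1.0]]
ft_force: [0.2, -0.2, -1.1]
grip_width: 0.0159
gripper_force: 0.0
```

```bash
cat > st.py <<'E'
from h import *
o=env.observe();print(o['time_s'],np.round(o['wrist_torque'],3),np.round(o['ft_force'],2),np.degrees(np.arctan2(o['tool_rot'][1][1],o['tool_rot'][0][1])))
E
python3 cap.py 2>/dev/null; python3 st.py
```

```text
top 0 rim above box nan tilt [0. 0.] centre ((0.0, 0.0), 0.0)
wrist 5363 rim above box 0.0058 tilt [0.003 0.005] centre ((0.5873442888259888, 0.08602157235145569), 0.03269281983375549)
  bar ((0.5901859402656555, 0.08556478470563889), (0.05595842003822327, 0.03880561143159866), 83.80270385742188)
10.4 [-0.008  0.007  0.046] [0.07 0.22 0.21] -33.3805215912885
```

Request:
servo_tool(
  steps=[
    {"tx": 0, "ty": 0, "tz": 0, "yaw": -4, "claw": 1.6},
    {"tx": 0, "ty": 0, "tz": 0, "yaw": -4, "claw": 1.6},
    {"tx": 0, "ty": 0, "tz": 0, "yaw": -4, "claw": 1.6},
    {"tx": 0, "ty": 0, "tz": 0, "yaw": -4, "claw": 1.6},
    {"tx": 0, "ty": 0, "tz": 0, "yaw": 0, "claw": 1.6},
  ],
)

```text
time_s: 10.9
position: [0.5869, 0.085, 0.1299]
tool_rot: [[0.76, 0.65, -0.001], [0.65, -0.76, -0.0], [-0.001, -0.0, -1.0]]
ft_force: [-0.1, 0.3, -1.8]
grip_width: 0.0164
gripper_force: 1.4
```

```bash
python3 cap.py 2>/dev/null; python3 st.py
```

```text
top 0 rim above box nan tilt [0. 0.] centre ((0.0, 0.0), 0.0)
wrist 5407 rim above box 0.0052 tilt [0.003 0.002] centre ((0.5869301557540894, 0.08561890572309494), 0.03280026465654373)
  bar ((0.5899419784545898, 0.08492066711187363), (0.05549588054418564, 0.03842790797352791), 68.26897430419922)
11.0 [-0.052  0.052  0.037] [-1.37 -0.22 -1.79] -49.34138145756098
```

Request:
servo_tool(
  steps=[
    {"tx": 0, "ty": 0, "tz": 0, "yaw": -4, "claw": 1.6},
    {"tx": 0, "ty": 0, "tz": 0, "yaw": -4, "claw": 1.6},
    {"tx": 0, "ty": 0, "tz": 0, "yaw": -4, "claw": 1.6},
    {"tx": 0, "ty": 0, "tz": 0, "yaw": 0, "claw": 1.6},
  ],
)

```text
time_s: 11.4
position: [0.5868, 0.085, 0.1298]
tool_rot: [[0.878, 0.478, -0.001], [0.478, -0.878, -0.0], [-0.001, -0.0, -1.0]]
ft_force: [-0.0, -0.8, -4.9]
grip_width: 0.0163
gripper_force: 3.3
```

```bash
python3 cap.py 2>/dev/null; python3 st.py
```

```text
top 0 rim above box nan tilt [0. 0.] centre ((0.0, 0.0), 0.0)
wrist 5434 rim above box 0.0046 tilt [0.003 0.001] centre ((0.5869300961494446, 0.08569369465112686), 0.03247550502419472)
  bar ((0.5893763303756714, 0.08387554436922073), (0.05571599677205086, 0.03847285732626915), 56.780113220214844)
11.5 [-0.099  0.089  0.141] [-0.68 -0.08 -5.13] -61.32369532127758
```

Request:
servo_tool(
  steps=[
    {"tx": 0, "ty": 0, "tz": 0, "yaw": -3, "claw": 1.6},
    {"tx": 0, "ty": 0, "tz": 0, "yaw": -3, "claw": 1.6},
    {"tx": 0, "ty": 0, "tz": 0, "yaw": 0, "claw": 1.6},
  ],
)

```text
time_s: 11.8
position: [0.5868, 0.0851, 0.1298]
tool_rot: [[0.923, 0.384, -0.001], [0.384, -0.923, -0.0], [-0.001, -0.0, -1.0]]
ft_force: [-0.9, 0.6, -7.3]
grip_width: 0.0161
gripper_force: 7.7
```

```bash
python3 cap.py 2>/dev/null; python3 st.py
```

```text
top 0 rim above box nan tilt [0. 0.] centre ((0.0, 0.0), 0.0)
wrist 5451 rim above box 0.0044 tilt [0.005 0.001] centre ((0.5867541432380676, 0.08534996956586838), 0.03263286128640175)
  bar ((0.5892598628997803, 0.08362850546836853), (0.05605664104223251, 0.03817637637257576), 50.880653381347656)
11.9 [-0.196  0.012  0.188] [-0.14 -0.34 -8.62] -67.34173651286943
```

Request:
servo_tool(
  steps=[
    {"tx": 0, "ty": 0, "tz": 0, "yaw": -2, "claw": 1.6},
    {"tx": 0, "ty": 0, "tz": 0, "yaw": -2, "claw": 1.6},
    {"tx": 0, "ty": 0, "tz": 0, "yaw": 0, "claw": 1.6},
  ],
)

```text
time_s: 12.2
position: [0.5869, 0.0851, 0.1299]
tool_rot: [[0.948, 0.32, -0.001], [0.32, -0.948, -0.0], [-0.001, -0.0, -1.0]]
ft_force: [0.7, -0.5, -10.0]
grip_width: 0.0161
gripper_force: 27.9
```

```bash
python3 cap.py 2>/dev/null; python3 st.py
```

```text
top 0 rim above box nan tilt [0. 0.] centre ((0.0, 0.0), 0.0)
wrist 5439 rim above box 0.0044 tilt [0.004 0.   ] centre ((0.5864034295082092, 0.08563141524791718), 0.03287610411643982)
  bar ((0.5894835591316223, 0.083747997879982), (0.055022817105054855, 0.03789784014225006), 48.86882400512695)
12.3 [-0.143 -0.212  0.782] [  0.54  -1.22 -10.36] -71.3455624421925
```

The cap is at the hard stop: torque jumps to 0.78 N m and the height no longer changes (4.4 mm). I'll relax, release and retreat.

Request:
servo_tool(
  steps=[
    {"tx": 0, "ty": 0, "tz": 0, "yaw": 3, "claw": 1.6},
    {"tx": 0, "ty": 0, "tz": 0, "yaw": 2, "claw": 1.8},
    {"tx": 0, "ty": 0, "tz": 0, "yaw": 0, "claw": 3.5},
    {"tx": 0, "ty": 0, "tz": 0, "yaw": 0, "claw": 4},
    {"tx": 0, "ty": 0, "tz": 0, "yaw": 0, "claw": 4},
    {"tx": 0, "ty": 0, "tz": 1, "yaw": 0, "claw": 4},
    {"tx": 0, "ty": 0, "tz": 2, "yaw": 0, "claw": 4},
    {"tx": 0, "ty": 0, "tz": 3, "yaw": 0, "claw": 4},
    {"tx": 0, "ty": 0, "tz": 3, "yaw": 0, "claw": 4},
    {"tx": 0, "ty": 0, "tz": 3, "yaw": 0, "claw": 4},
    {"tx": 0, "ty": 0, "tz": 0, "yaw": 0, "claw": 4},
    {"tx": 0, "ty": 0, "tz": 0, "yaw": 0, "claw": 4},
  ],
)

```text
time_s: 13.5
position: [0.587, 0.0851, 0.2511]
tool_rot: [[0.917, 0.399, 0.001], [0.399, -0.917, -0.0], [0.001, 0.001, -1.0]]
ft_force: [-0.1, 0.6, -0.8]
grip_width: 0.0402
gripper_force: 0.0
```

```bash
python3 cap.py z 2>/dev/null; python3 st.py
```

```text
top 139 rim above box 0.0042 tilt [-0.009 -0.014] centre ((0.5856742858886719, 0.06984508037567139), 0.027782101184129715)
wrist 3167 rim above box 0.0042 tilt [0.002 0.002] centre ((0.5865370035171509, 0.08520814776420593), 0.03254121169447899)
  bar ((0.5868357419967651, 0.08543776720762253), (0.05579059198498726, 0.014034824445843697), 29.410804748535156)
13.6 [-0.001  0.026 -0.047] [-0.1  -0.6   0.17] -66.50492309477148
```

View pics/wristz.png

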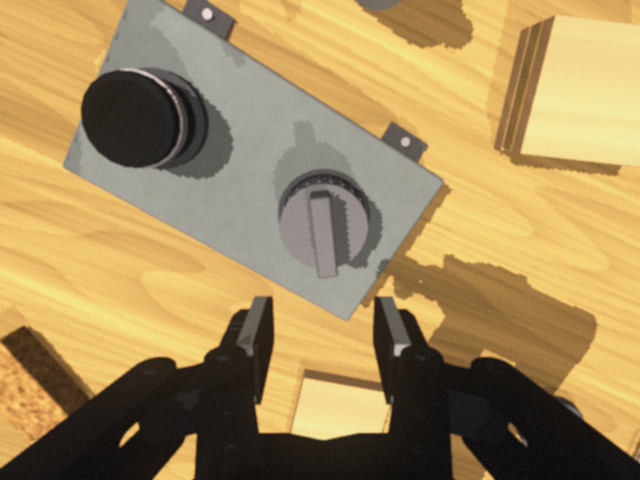

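The wrist view shows the cap at (324,225) seated flat and centred on the neck, with the gripper clear. I'll hand in.

```bash
python3 -c "
from rig import env
print(env.close_job())"
```

```text
the job is handed in; nothing more can be done
None
```

The screw cap is home against its stop on the neck: rim about 4.2 mm above the box by the wrist camera, upright, centred and let go. I've handed the job in, but it returned no verdict.

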